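# Make up two axle repair kits at the truck-side table

## Robot

A 6-joint arm with a two-finger parallel gripper is mounted at the origin on the work surface. World frame = base frame: x ahead of the robot, y to its left, z up, the work surface at z = 0. Lengths are in m, angles in rad, forces in N, time in s.
With the tool pointing down it reaches from about 0.15 to 0.775 m from the base axis. Payload 6.1 kg.
Tool frame: the origin (TCP) lies midway between the tips of the shut fingers; the grasp point (between the pads) lies 19 mm behind it; z points along the fingers, y is the line along which they close (so a half turn about z gives the same grasp; the last joint's range is limited). The gripper opens to 85 mm and grips with 20 to 120 N. Pads are 22 mm wide; open, the fingers measure 114 mm over their backs; the gripper's body (76 mm by 85 mm) begins 54 mm behind the grasp point. The pads swing forward as they close: fully open they stand 13 mm farther back than shut.
Start: joints at [0, 0.126, -0.04, 1.405, 0, 1.571], TCP at [0.525, -0, 0.231] pointing down, gripper open.
Joint ranges: [-2.72, 2.72], [-0.95, 1.95], [-1.27, 1.35], [-1.78, 2.02], [-1.46, 1.47], [-3.14, 3.14]. Speed limits (rad/s): [2.39, 2.39, 3.01, 3.14, 3.14, 3.14].

## Interface

Orientations are given as [roll, pitch, yaw] about the fixed x, y, z axes, in that order (R = Rz(yaw) Ry(pitch) Rx(roll)).
In Python, from rig import read_state, get_image, close_job gives the robot as it stands.
- The arm moves only by the tool arm_command, never from a script. Its argument "commands" is a list of rows, each an object of numbers: "tx", "ty", "tz": the shift along the tool's x, y, z each as a share of 30 cm, from -1 to 1; "wx", "wy", "wz": the turn, a rotation vector about the tool's x, y, z each as a share of pi rad, from -1 to 1; "fingers": the closure, from -1 (fully open) to 1 (shut). In form: [{"tx": .., "ty": .., "tz": .., "wx": .., "wy": .., "wz": .., "fingers": ..}, ...]. A call has 1 to 8 rows; each row shifts and turns the commanded pose from where the row before left it, along the tool's axes as they then stand; what a row does not reach is not made up. A row lasts 1/10 s, in which the tool goes at most 50 mm and 8.59 degrees, less where a joint would pass 70% of its speed; a pose out of reach is approached as far as the arm can. A call with a number of a shift or a turn outside -1 to 1 is refused whole. A call with a gripper value outside its range is refused whole. The fingers move at their own pace and stop on an object; the grip force is fixed at half the most. Time passes only in rows, so rows that do not move let the fingers close. It gives the time, the measured TCP pose, the force, the opening and the grip force at its end, in the units of the state.
- read_state(): the state, without advancing time (a new reading comes with each control period).
- get_image(name): name is "scene" or "side" or "wrist"; returns a dict with "pixels" (480x640x3 uint8, red, green, blue), "fov_y" (degrees; the focal length in pixels is half the picture's height over the tangent of half this angle, whatever the lens; pixels are square), "cx", "cy" (the principal point, pixels), "dist" ([k1, k2, p1, p2, k3] as OpenCV has them; the pictures are not rectified), "extrinsics" (4x4, takes a point from camera to world coordinates). Camera axes: x right, y up, looking along -z (the intrinsics and any distortion apply to the point x, -y, -z); pixel columns grow to the right and rows downward; lengths in m; the calibration is good to about 2 mm. A picture is of the moment at which its call begins. There is no depth.
- close_job(): hands the job in; it is judged then, once.
The state is a dict: "time_s": time; "qpos": joint angles; "joint_velocities": joint speeds; "effort": joint torques, N m; "position": TCP position; "orientation": TCP orientation; "contact_force": force on the tool from outside, world axes, zero at the start; "ft_torque": the same for the moment, N m; "gripper_width": finger opening in m; "grasp_force": force on a finger pad.
Only numpy, scipy, OpenCV 4.12 (cv2) and the standard library are available. Lean on these libraries where they do the work, as an engineer would, in place of code of your own. Each camera call takes 0.05 s, during which the arm holds its last target. There are 200 camera calls.

## Task

Make up the two axle kits. First draw the copper bush up out of the dark steel sleeve it is nested in and stand it in the recess of the blue tray farthest from the white stripe; then finish the blue kit with the new bright bearing (recess next to the stripe) and the green-lipped black seal (middle recess), and make up the orange kit with the dark steel sleeve (next to the stripe) and the brass hexagon nut (the other recess). Every part is set down, not dropped, and lies flat or upright on the floor of its recess, let go; leave the rusty old bearing and the socket where they are.

Things in the scene. Friction and masses are not known exactly. Their poses are not given: they have to be found in the camera images.
- bush: Copper-coloured plain bush: upright round tube, outer diameter 36 mm, 55 mm tall. At the start it stands on the table inside the dark steel sleeve (2 mm clearance all round), its top 25 mm proud of it. Origin: centre of the underside; z up the axis. 0.16 to 0.25 kg.
- sleeve: Dark steel sleeve: wide round collar, outer diameter 60 mm, bore 40 mm, 30 mm tall, standing upright with the copper bush inside at the start. Origin: centre of the underside; z up the axis. 0.28 to 0.44 kg.
- bearing: New bright steel ball bearing lying flat, outer diameter 56 mm, 22 mm high. Origin: centre of the underside; z up the axis. 0.17 to 0.28 kg.
- seal: Oil seal lying flat: black rubber ring with a green inner lip, outer diameter 60 mm, 18 mm high. It is rigid. Origin: centre of the underside; z up the axis. 0.04 to 0.07 kg.
- nut: Brass-coloured hexagon hub nut lying flat, 46 mm across flats, 53 mm across corners, 22 mm high. Origin: centre of the underside; z up the axis; its own x axis is square to one pair of flats (the other pairs at 60 and 120 degrees). 0.16 to 0.25 kg.
- blue_tray: Blue kit tray. Fixed slab, 100 mm (x) by 258 mm (y), 12 mm thick. Origin: middle of the underside. White stripe at its +y end. Grey-floored square recesses in a row at x = 0, 6 mm deep (floors 6 mm above the table). From the stripe: 76 mm square centred at y = +73 mm (bearing), 80 mm square at y = -13 mm (seal), 58 mm square at y = -90 mm (bush).
- orange_tray: Orange kit tray. Fixed slab, 100 mm (x) by 186 mm (y), 12 mm thick. Origin: middle of the underside. White stripe at its +y end. Grey-floored square recesses in a row at x = 0, 6 mm deep (floors 6 mm above the table). From the stripe: 80 mm square centred at y = +35 mm (sleeve), 70 mm square at y = -48 mm (nut).
- old_bearing: Worn bearing, rusty brown all over, same size as the new one (56 mm diameter, 22 mm high), lying among the stock. Not wanted. Origin: centre of the underside.
- socket: Small bright steel wrench socket standing between the two trays, 28 mm diameter, 36 mm high. Not wanted. Origin: centre of the underside.
There are look-alikes about, which are no part of the job. What is shaped like the bearing but purple or turquoise is not meant.

How it is judged:
On the way:
1. the copper bush is out of the sleeve and stands in its recess of the blue tray (x of bush in the frame of blue_tray between -0.015 and 0.015 m and y of bush in the frame of blue_tray between -0.105 and -0.075 m and z of bush in the frame of blue_tray between 0.002 and 0.0095 m and angle between bush's own z axis and vertical below 0.1 rad), for 0.2 s.
At the end, for the whole second after the job is handed in: Bush, bearing, seal in their blue-tray recesses, sleeve, nut in their orange ones: within 15 mm of the recess centre along each tray axis, underside on the recess floor (2 to 9.5 mm above the tray's underside), tilt under 0.1 rad, slower than 20 mm/s, let go (all of step 1 and linear speed of each of bush, bearing, seal, sleeve, nut below 0.02 m/s and contact force between the fingers and bush below 0.1 N and x of bearing in the frame of blue_tray between -0.015 and 0.015 m and y of bearing in the frame of blue_tray between 0.058 and 0.088 m and z of bearing in the frame of blue_tray between 0.002 and 0.0095 m and angle between each of bearing, seal, sleeve, nut's own z axis and vertical below 0.1 rad and contact force between the fingers and bearing below 0.1 N and x of seal in the frame of blue_tray between -0.015 and 0.015 m and y of seal in the frame of blue_tray between -0.028 and 0.002 m and z of seal in the frame of blue_tray between 0.002 and 0.0095 m and contact force between the fingers and seal below 0.1 N and x of sleeve in the frame of orange_tray between -0.015 and 0.015 m and y of sleeve in the frame of orange_tray between 0.02 and 0.05 m and z of sleeve in the frame of orange_tray between 0.002 and 0.0095 m and contact force between the fingers and sleeve below 0.1 N and x of nut in the frame of orange_tray between -0.015 and 0.015 m and y of nut in the frame of orange_tray between -0.063 and -0.033 m and z of nut in the frame of orange_tray between 0.002 and 0.0095 m and contact force between the fingers and nut below 0.1 N); the robot touches nothing.
It fails at once if the rusty bearing or the socket is moved more than 30 mm (distance of any of old_bearing, socket from where it was at the start of the episode above 0.03 m).
It fails at once if a part is dropped or thrown: faster than 0.7 m/s (a fall of some 25 mm) without being held ((linear speed of bush above 0.7 m/s and contact force between the fingers and bush below 0.05 N) or (linear speed of bearing above 0.7 m/s and contact force between the fingers and bearing below 0.05 N) or (linear speed of seal above 0.7 m/s and contact force between the fingers and seal below 0.05 N) or (linear speed of sleeve above 0.7 m/s and contact force between the fingers and sleeve below 0.05 N) or (linear speed of nut above 0.7 m/s and contact force between the fingers and nut below 0.05 N)).
It also fails if it takes over 115 s, if anything falls off the work surface, if the arm or the gripper's body presses on something with over 40 N, if the wrist force passes 120 N, or if a joint passes its speed limit or range.

## Working session

There is one attempt and no reset: what is moved stays moved. The work goes in short steps, Python scripts to look and compute and a tool call to move; the robot and the scene stay as the last step left them, time stands still between calls to the robot, and variables do not carry over. Pictures are saved under pics/ and viewed, at most 14 in all, crops included, and the job is handed in when it is done.

Besides the shell and the picture viewer there is one more tool, called after "Request:" as name(argument=value, ...) on one line, values as JSON. arm_command: Moves the arm, as the interface text tells. Shift numbers are shares of 30 cm and turn numbers shares of pi rad, none past 1 either way. Its arguments: {"type":"object","properties":{"commands":{"type":"array"}},"required":["commands"]}

```bash
ls; mkdir -p pics; cat > h.py <<'E'
import numpy as np, cv2
from rig import read_state, get_image, close_job
def snap(name,fn):
    d=get_image(name); cv2.imwrite('pics/'+fn+'.png',d['pixels'][:,:,::-1]); np.save('pics/'+fn+'.npy',{k:v for k,v in d.items()},allow_pickle=True); return d
def load(fn): return np.load('pics/'+fn+'.npy',allow_pickle=True).item()
def KD(d):
    f=240/np.tan(np.radians(d['fov_y'])/2)
    return np.array([[f,0,d['cx']],[0,f,d['cy']],[0,0,1.]]),np.array(d['dist'],float)
def ray(d,u,v):
    K,D=KD(d); p=cv2.undistortPoints(np.array([[[u,v]]],float),K,D)[0,0]
    E=np.array(d['extrinsics']); return E[:3,3],E[:3,:3]@np.array([p[0],-p[1],-1])
def pt(d,u,v,z):
    o,r=ray(d,u,v); return o+r*(z-o[2])/r[2]
def proj(d,P):
    K,D=KD(d);E=np.array(d['extrinsics']); c=(np.atleast_2d(P)-E[:3,3])@E[:3,:3]
    return cv2.projectPoints(c*[1,-1,-1],np.zeros(3),np.zeros(3),K,D)[0][:,0]
E
python3 - <<'E'
from h import *
for n in ['scene','side','wrist']:
    d=snap(n,n+'0'); print(n,d['fov_y'],np.round(d['extrinsics'],3).tolist(),d['dist'])
print(read_state())
E
```

```text
pics
scene 48.160238158415815 [[-0.654, -0.417, 0.631, 1.109], [0.756, -0.351, 0.552, 0.554], [-0.009, 0.838, 0.545, 0.578], [0.0, 0.0, 0.0, 1.0]] [0.02678731 0.         0.         0.         0.        ]
side 54.97605319044316 [[0.932, 0.262, -0.249, 0.211], [-0.362, 0.687, -0.63, -0.642], [0.006, 0.678, 0.735, 0.777], [0.0, 0.0, 0.0, 1.0]] [-0.073916  0.        0.        0.        0.      ]
wrist 61.06028913898102 [[1.0, -0.001, 0.002, 0.526], [0.0, 0.964, 0.267, 0.069], [-0.002, -0.267, 0.964, 0.374], [0.0, 0.0, 0.0, 1.0]] [-0.09339006  0.          0.          0.          0.        ]
{'time_s': 0.15, 'qpos': array([ 8.53314331e-06,  1.26275833e-01, -4.03739940e-02,  1.40537940e+00,
       -2.34021142e-05,  1.57080168e+00]), 'joint_velocities': array([-5.26123449e-05, -3.52979430e-03,  2.54470024e-03, -6.41760766e-04,
        4.06401649e-04, -4.56235772e-04]), 'effort': array([-6.60388159e-04, -4.36274636e+01,  3.53150582e+01,  1.35390865e-02,
        2.80258462e-06, -9.74541621e-07]), 'position': array([ 5.24694781e-01, -2.43802900e-06,  2.30690226e-01]), 'orientation': array([-3.14035976e+00,  2.34086933e-05,  1.57079954e+00]), 'contact_force': array([ 0.14086884, -0.22468948, -0.05699464]), 'ft_torque': array([-0.01368186,  0.02067028, -0.01033606]), 'grasp_force': 0.0, 'gripper_width': 0.08509616596750427}
```

View pics/side0.png

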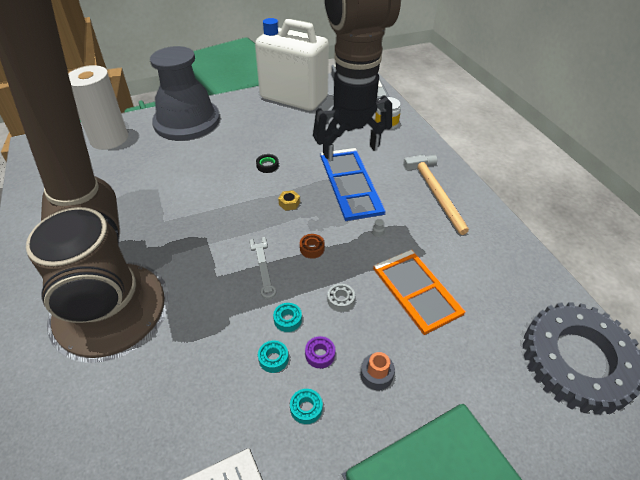

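View pics/scene0.png

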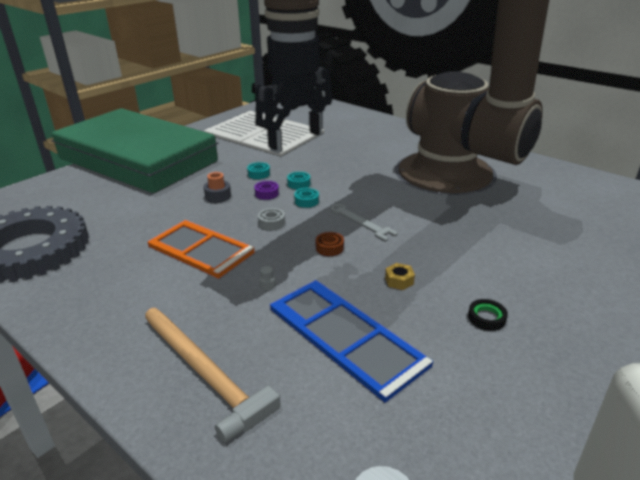

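View pics/wrist0.png

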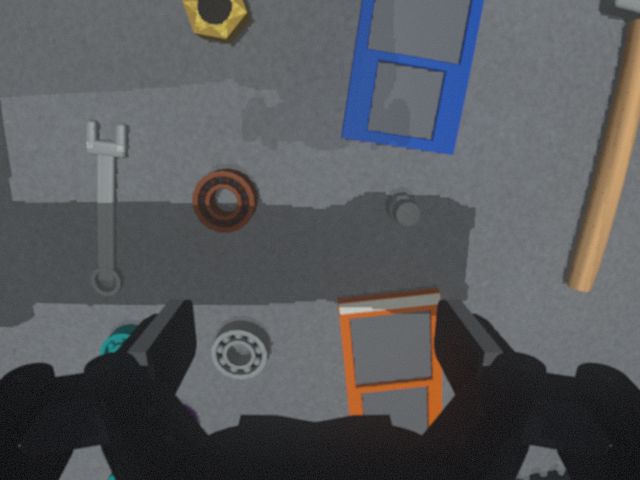

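Candidates (side view): the bright bearing is at (341,296). The rusty one at (312,246), the turquoise ones at (288,317), (273,356) and (306,406), and the purple one at (320,351) are the wrong ones. The bush in its sleeve is at (378,370), the nut at (289,200), the seal at (267,163) and the socket at (378,226). The enlarged crops should confirm this.

```bash
python3 - <<'E'
from h import *
im=cv2.imread('pics/side0.png')
def crop(x0,y0,x1,y1,s,fn):
    c=cv2.resize(im[y0:y1,x0:x1],None,fx=s,fy=s,interpolation=cv2.INTER_CUBIC)
    for x in range(-(-x0//20)*20,x1,20): cv2.putText(c,str(x),((x-x0)*s,10),0,.35,(255,255,255),1); cv2.line(c,((x-x0)*s,12),((x-x0)*s,18),(255,255,255),1)
    for y in range(-(-y0//20)*20,y1,20): cv2.putText(c,str(y),(0,(y-y0)*s+4),0,.35,(255,255,255),1); cv2.line(c,(26,(y-y0)*s),(32,(y-y0)*s),(255,255,255),1)
    cv2.imwrite('pics/'+fn+'.png',c)
crop(245,140,395,270,5,'c1'); crop(290,240,475,400,4,'c2')
E
```

```text
(no output)
```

View pics/c1.png

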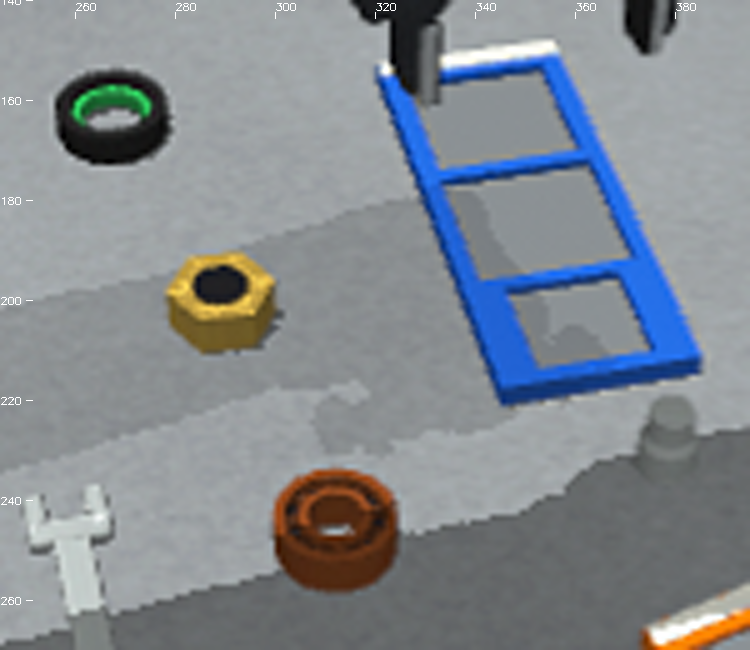

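View pics/c2.png

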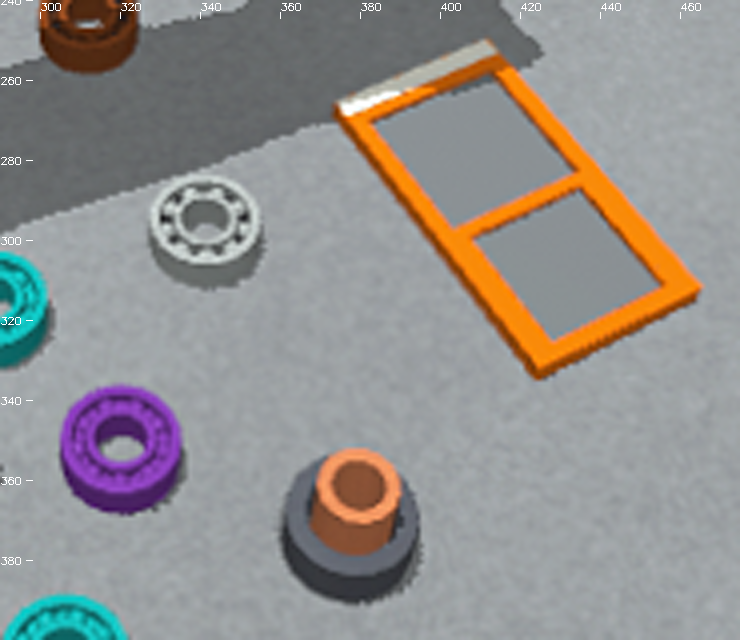

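The crops confirm it: bright bearing top at about (341,295), bush top at about (380,361), seal at (267,163), nut at (289,200). Both tray outlines are readable too. I'll fit the poses from these.

```bash
cat >> h.py <<'E'
from scipy.optimize import least_squares
def rect(c,a,lx,ly,z):
    R=np.array([[np.cos(a),-np.sin(a)],[np.sin(a),np.cos(a)]])
    q=np.array([[-lx,ly],[lx,ly],[lx,-ly],[-lx,-ly]])/2
    return np.c_[q@R.T+c,np.full(4,z)]
def fittray(d,px,lx,ly,z=.012):
    f=lambda p:(proj(d,rect(p[:2],p[2],lx,ly,z))-px).ravel()
    best=min((least_squares(f,[.5,0,a]) for a in (-.5,0,.5)),key=lambda r:r.cost)
    return best.x,best.fun
def fitcyl(d,bb,r,zs):
    t=np.linspace(0,6.28,90)
    def f(p):
        P=np.vstack([np.c_[p[0]+r*np.cos(t),p[1]+r*np.sin(t),0*t+z] for z in zs]); q=proj(d,P)
        return np.r_[q.min(0),q.max(0)]-[bb[0],bb[2],bb[1],bb[3]]
    s=least_squares(f,[.5,0]); return s.x,s.fun
E
python3 - <<'E'
from h import *
np.set_printoptions(precision=4,suppress=True)
d=load('side0')
print('blue',*fittray(d,np.array([(320.6,153.6),(356.4,148.4),(385.4,211.4),(345.6,218.4)]),.1,.258))
print('orange',*fittray(d,np.array([(373.75,266),(412.75,250),(465.3,312.3),(425,332.3)]),.1,.186))
for n,bb,r,zs in [('seal',(256.2,278.8,153.8,173),.03,(0,.018)),('bearing',(327.5,355.4,283.8,306.5),.028,(.022,)),('bush',(369,390.5,352,371.2),.018,(.055,)),('sleeve',(360.2,394.8,353,390.8),.03,(0,.03)),('nut',(278.2,300,190.2,210.8),.0256,(0,.022)),('old',(300,324.5,233.8,258.4),.028,(0,.022))]: print(n,*fitcyl(d,bb,r,zs))
N=np.array([pt(d,245+x/5,140+y/5,.022)[:2] for x,y in [(187,257),(242,252),(275,285),(255,317),(190,320),(167,293)]])
print('nut',N.mean(0),np.degrees(np.arctan2(*(N-N.mean(0)).T[::-1]))%60,np.hypot(*(N-N.mean(0)).T))
w=load('wrist0')
print('wrist bearing',pt(w,239,351,.022),'old',pt(w,224,200,.022),'orange stripe corners',pt(w,339,301,.012),pt(w,438,291,.012),'blue low',pt(w,343,137,.012),pt(w,453,153,.012),'socket',pt(w,406,206,.036))
E
```

```text
blue [ 0.618   0.1761 -0.1443] [ 0.2069 -0.3076 -0.3915  0.1987  0.3383  0.3465 -0.1782 -0.2632]
orange [ 0.6092 -0.1867  0.1041] [ 0.2074 -0.3282 -0.4408 -0.1589  0.3973  0.1098 -0.1819  0.2601]
seal [0.4395 0.3244] [-0.1806 -0.042   0.1828  0.0293]
bearing [ 0.4514 -0.1517] [-0.0082 -0.0316  0.0082  0.0288]
bush [ 0.4476 -0.3265] [ 0.2915  0.1378 -0.2915 -0.1211]
sleeve [ 0.4476 -0.3257] [-0.3208 -0.3947  0.3127  0.3503]
nut [0.4461 0.1623] [ 0.246  -0.0946 -0.2496  0.1   ]
old [0.4465 0.0019] [-0.4139 -0.3753  0.4146  0.3295]
nut [0.4455 0.1613] [46.5473 47.587  42.1853 49.1813 39.9517 48.767 ] [0.0277 0.0276 0.0271 0.0279 0.0269 0.0256]
wrist bearing [ 0.4503 -0.1452  0.022 ] old [0.4449 0.0053 0.022 ] orange stripe corners [ 0.5485 -0.0956  0.012 ] [ 0.6444 -0.0855  0.012 ] blue low [0.5495 0.059  0.012 ] [0.6475 0.046  0.012 ] socket [0.6025 0.0027 0.036 ]
```

Request:
arm_command(commands=[{"tx": -0.1545,"ty": -0.0367,"tz": 0.045},{"tx": -0.1545,"ty": -0.0367,"tz": 0.045},{"tx": -0.1545,"ty": -0.0367,"tz": 0.045},{"tx": -0.1545,"ty": -0.0367,"tz": 0.045},{"tx": -0.1545,"ty": -0.0367,"tz": 0.045},{"tx": -0.1545,"ty": -0.0367,"tz": 0.045},{"tx": -0.1545,"ty": -0.0367,"tz": 0.045},{"tx": 0}])

```text
validation failed for argument at $.co...
```

```bash
python3 - <<'E'
from h import *
np.set_printoptions(precision=4,suppress=True)
d=load('side0')
for n,u,v in [('turq1',288,312),('turq2',273,352),('purple',320,346),('turq3',306,401)]: print(n,pt(d,u,v,.022)[:2])
snap('wrist','w1'); s=read_state(); print(s['position'],s['orientation'])
d=load('w1'); print(proj(d,[[.4476,-.3245,.055],[.4476,-.3245,.03],[*s['position']]]))
E
```

```text
turq1 [ 0.3383 -0.1521]
turq2 [ 0.285  -0.2249]
purple [ 0.3695 -0.2439]
turq3 [ 0.3093 -0.3337]
[0.5248 0.     0.2308] [-3.1406  0.      1.5708]
[[242.2142 511.8935]
 [245.7138 492.8086]
 [313.2337 309.8342]]
```

View pics/w1.png

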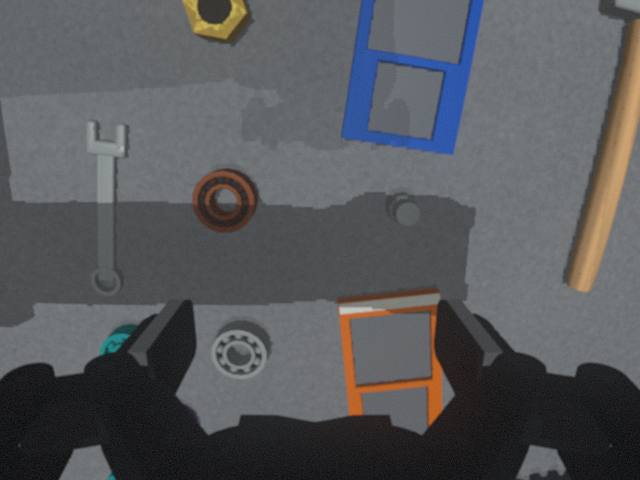

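The move was refused because every field has to be present, so this picture is the same as the first. I'll resend it with full rows.

Request:
arm_command(commands=[{"tx": -0.1545,"ty": -0.0367,"tz": 0.045,"wx": 0,"wy": 0,"wz": 0,"fingers": -1},{"tx": -0.1545,"ty": -0.0367,"tz": 0.045,"wx": 0,"wy": 0,"wz": 0,"fingers": -1},{"tx": -0.1545,"ty": -0.0367,"tz": 0.045,"wx": 0,"wy": 0,"wz": 0,"fingers": -1},{"tx": -0.1545,"ty": -0.0367,"tz": 0.045,"wx": 0,"wy": 0,"wz": 0,"fingers": -1},{"tx": -0.1545,"ty": -0.0367,"tz": 0.045,"wx": 0,"wy": 0,"wz": 0,"fingers": -1},{"tx": -0.1545,"ty": -0.0367,"tz": 0.045,"wx": 0,"wy": 0,"wz": 0,"fingers": -1},{"tx": -0.1545,"ty": -0.0367,"tz": 0.045,"wx": 0,"wy": 0,"wz": 0,"fingers": -1},{"tx": 0,"ty": 0,"tz": 0,"wx": 0,"wy": 0,"wz": 0,"fingers": -1}])

```text
time_s: 1.0
position: [0.4455, -0.3286, 0.1343]
orientation: [-3.139, -0.0, 1.565]
contact_force: [0.2, 0.8, -0.1]
gripper_width: 0.0851
grasp_force: 0.0
```

```bash
python3 - <<'E'
from h import *
np.set_printoptions(precision=4,suppress=True)
snap('wrist','w2'); s=read_state(); print(s['position'],s['orientation'],s['time_s'])
d=load('w2'); print(proj(d,[[.4476,-.3245,.055],[.4476,-.3245,.03],[*s['position']]]))
E
```

```text
[ 0.4463 -0.3264  0.1352] [-3.1394 -0.0015  1.5661] 1.05
[[317.7922 242.4772]
 [317.6364 231.3954]
 [315.1623 305.8032]]
```

View pics/w2.png

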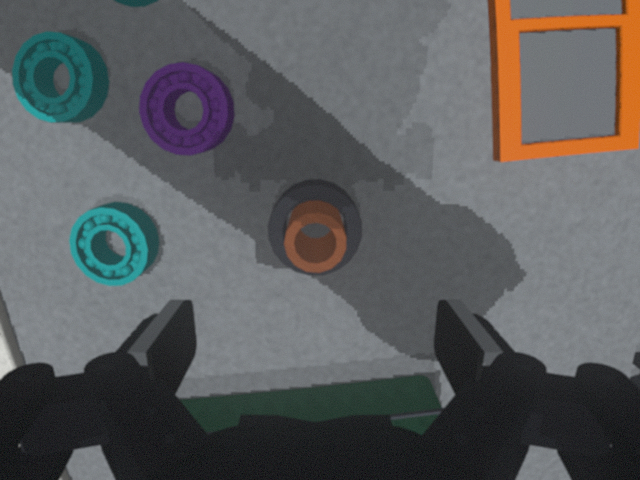

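Bush top ring is at about (315,241) against a predicted (318,242), so it agrees to 1 mm. Descending on it.

Request:
arm_command(commands=[{"tx": 0,"ty": -0.003,"tz": 0.087,"wx": 0,"wy": 0,"wz": 0,"fingers": -1},{"tx": 0,"ty": 0,"tz": 0.087,"wx": 0,"wy": 0,"wz": 0,"fingers": -1},{"tx": 0,"ty": 0,"tz": 0.087,"wx": 0,"wy": 0,"wz": 0,"fingers": -1},{"tx": 0,"ty": 0,"tz": 0.087,"wx": 0,"wy": 0,"wz": 0,"fingers": -1},{"tx": 0,"ty": 0,"tz": 0,"wx": 0,"wy": 0,"wz": 0,"fingers": -1},{"tx": 0,"ty": 0,"tz": 0,"wx": 0,"wy": 0,"wz": 0,"fingers": -1}])

```text
time_s: 1.65
position: [0.4473, -0.3236, 0.0329]
orientation: [-3.141, -0.001, 1.572]
contact_force: [0.5, 0.2, 0.6]
gripper_width: 0.0854
grasp_force: 0.0
```

Request:
arm_command(commands=[{"tx": 0,"ty": 0,"tz": 0,"wx": 0,"wy": 0,"wz": 0,"fingers": 1},{"tx": 0,"ty": 0,"tz": 0,"wx": 0,"wy": 0,"wz": 0,"fingers": 1},{"tx": 0,"ty": 0,"tz": 0,"wx": 0,"wy": 0,"wz": 0,"fingers": 1},{"tx": 0,"ty": 0,"tz": 0,"wx": 0,"wy": 0,"wz": 0,"fingers": 1},{"tx": 0,"ty": 0,"tz": 0,"wx": 0,"wy": 0,"wz": 0,"fingers": 1},{"tx": 0,"ty": 0,"tz": 0,"wx": 0,"wy": 0,"wz": 0,"fingers": 1},{"tx": 0,"ty": 0,"tz": 0,"wx": 0,"wy": 0,"wz": 0,"fingers": 1},{"tx": 0,"ty": 0,"tz": 0,"wx": 0,"wy": 0,"wz": 0,"fingers": 1}])

```text
time_s: 2.45
position: [0.4475, -0.3249, 0.0336]
orientation: [3.14, 0.001, 1.571]
contact_force: [-0.7, 0.7, 5.8]
gripper_width: 0.0338
grasp_force: 59.2
```

Request:
arm_command(commands=[{"tx": 0,"ty": 0,"tz": -0.03,"wx": 0,"wy": 0,"wz": 0,"fingers": 1},{"tx": 0,"ty": 0,"tz": -0.05,"wx": 0,"wy": 0,"wz": 0,"fingers": 1},{"tx": 0,"ty": 0,"tz": -0.07,"wx": 0,"wy": 0,"wz": 0,"fingers": 1},{"tx": 0,"ty": 0,"tz": -0.08,"wx": 0,"wy": 0,"wz": 0,"fingers": 1},{"tx": 0,"ty": 0,"tz": -0.08,"wx": 0,"wy": 0,"wz": 0,"fingers": 1},{"tx": 0,"ty": 0,"tz": -0.08,"wx": 0,"wy": 0,"wz": 0,"fingers": 1},{"tx": 0,"ty": 0,"tz": 0,"wx": 0,"wy": 0,"wz": 0,"fingers": 1}])

```text
time_s: 3.15
position: [0.4484, -0.3255, 0.1531]
orientation: [3.137, 0.003, 1.571]
contact_force: [-0.4, -0.0, -2.4]
gripper_width: 0.0342
grasp_force: 60.0
```

```bash
python3 - <<'E'
from h import *
np.set_printoptions(precision=4,suppress=True)
snap('side','s3'); snap('wrist','w3'); s=read_state(); print(s['position'],s['contact_force'])
a=cv2.imread('pics/s3.png')[220:400,290:460]; b=cv2.imread('pics/w3.png')[140:380,180:460]
a=cv2.resize(a,None,fx=2,fy=2); b=cv2.resize(b,(420,360)); cv2.imwrite('pics/m3.png',np.hstack([a,b]))
def B(x,y,c=(.618,.1778),t=-.1443): return [round(c[0]+np.cos(t)*x-np.sin(t)*y,4),round(c[1]+np.sin(t)*x+np.cos(t)*y,4)]
O=lambda x,y:B(x,y,(.6092,-.1850),.1041)
print('blue',B(0,.073),B(0,-.013),B(0,-.09),'orange',O(0,.035),O(0,-.048))
E
```

```text
[ 0.4471 -0.3245  0.1494] [-1.0839 -0.3385 -1.6407]
blue [np.float64(0.6285), np.float64(0.25)] [np.float64(0.6161), np.float64(0.1649)] [np.float64(0.6051), np.float64(0.0887)] orange [np.float64(0.6056), np.float64(-0.1502)] [np.float64(0.6142), np.float64(-0.2327)]
```

View pics/m3.png

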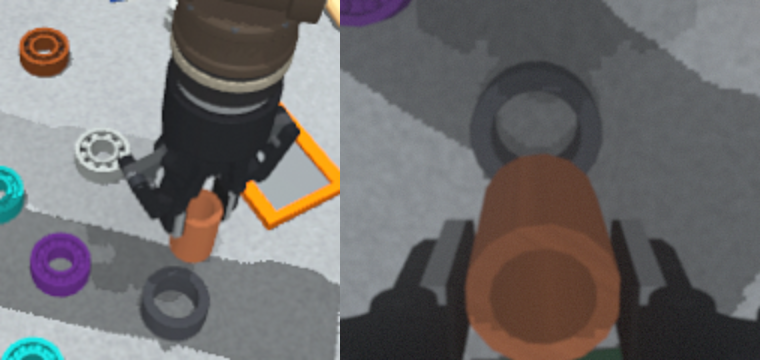

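The bush is held upright and clear at (370,280 in the mosaic), and the sleeve is left standing. On to the blue tray.

Request:
arm_command(commands=[{"tx": 0.1377,"ty": 0.0527,"tz": 0,"wx": 0,"wy": 0,"wz": 0,"fingers": 1},{"tx": 0.1377,"ty": 0.0527,"tz": 0,"wx": 0,"wy": 0,"wz": 0,"fingers": 1},{"tx": 0.1377,"ty": 0.0527,"tz": 0,"wx": 0,"wy": 0,"wz": 0,"fingers": 1},{"tx": 0.1377,"ty": 0.0527,"tz": 0,"wx": 0,"wy": 0,"wz": 0,"fingers": 1},{"tx": 0.1377,"ty": 0.0527,"tz": 0,"wx": 0,"wy": 0,"wz": 0,"fingers": 1},{"tx": 0.1377,"ty": 0.0527,"tz": 0,"wx": 0,"wy": 0,"wz": 0,"fingers": 1},{"tx": 0.1377,"ty": 0.0527,"tz": 0,"wx": 0,"wy": 0,"wz": 0,"fingers": 1},{"tx": 0.1377,"ty": 0.0527,"tz": 0,"wx": 0,"wy": 0,"wz": 0,"fingers": 1}])

```text
time_s: 4.05
position: [0.5729, 0.0078, 0.1474]
orientation: [-3.139, 0.0, 1.571]
contact_force: [1.0, -0.4, -2.4]
gripper_width: 0.0342
grasp_force: 60.0
```

Request:
arm_command(commands=[{"tx": 0.1377,"ty": 0.0527,"tz": 0,"wx": 0,"wy": 0,"wz": 0,"fingers": 1},{"tx": 0.1377,"ty": 0.0527,"tz": 0,"wx": 0,"wy": 0,"wz": 0,"fingers": 1},{"tx": 0,"ty": 0,"tz": 0,"wx": 0,"wy": 0,"wz": 0,"fingers": 1},{"tx": 0,"ty": 0,"tz": 0,"wx": 0,"wy": 0,"wz": 0,"fingers": 1}])

```text
time_s: 4.45
position: [0.6042, 0.0895, 0.1471]
orientation: [-3.138, 0.001, 1.573]
contact_force: [-0.2, -0.7, -2.0]
gripper_width: 0.0344
grasp_force: 60.2
```

```bash
python3 - <<'E'
from h import *
np.set_printoptions(precision=4,suppress=True)
d=snap('wrist','w4'); s=read_state(); print(s['position'],s['orientation'],s['contact_force'])
im=d['pixels'][:,:,::-1].copy()
for c,t,rs in [((.618,.1778),-.1443,[(.076,.073),(.08,-.013),(.058,-.09)])]:
  for w,y in rs:
    R=rect((c[0]-np.sin(t)*y,c[1]+np.cos(t)*y),t,w,w,.012)
    cv2.polylines(im,[np.round(proj(d,R)).astype(int)],True,(0,0,255),1)
cv2.imwrite('pics/w4m.png',im)
E
```

```text
[0.6041 0.0885 0.1476] [-3.1385  0.0009  1.5715] [-0.2221 -1.4432 -2.1733]
```

View pics/w4m.png

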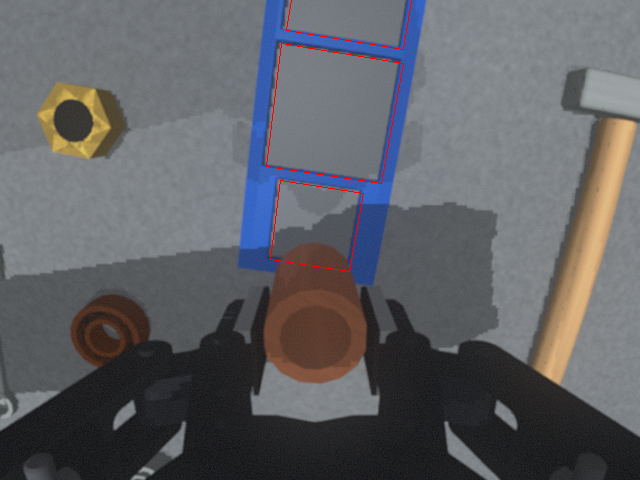

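The projected recess outlines match the tray within about 2 px. The bush hangs over its recess, near (320,230). Lowering.

Request:
arm_command(commands=[{"tx": 0,"ty": 0,"tz": 0.08,"wx": 0,"wy": 0,"wz": 0,"fingers": 1},{"tx": 0,"ty": 0,"tz": 0.09,"wx": 0,"wy": 0,"wz": 0,"fingers": 1},{"tx": 0,"ty": 0,"tz": 0.09,"wx": 0,"wy": 0,"wz": 0,"fingers": 1},{"tx": 0,"ty": 0,"tz": 0.06,"wx": 0,"wy": 0,"wz": 0,"fingers": 1},{"tx": 0,"ty": 0,"tz": 0.03,"wx": 0,"wy": 0,"wz": 0,"fingers": 1},{"tx": 0,"ty": 0,"tz": 0.005,"wx": 0,"wy": 0,"wz": 0,"fingers": 1},{"tx": 0,"ty": 0,"tz": 0,"wx": 0,"wy": 0,"wz": 0,"fingers": 1},{"tx": 0,"ty": 0,"tz": 0,"wx": 0,"wy": 0,"wz": 0,"fingers": 1}])

```text
time_s: 5.3
position: [0.6059, 0.0884, 0.0442]
orientation: [3.14, -0.0, 1.57]
contact_force: [0.8, -0.3, -2.2]
gripper_width: 0.0338
grasp_force: 60.2
```

Request:
arm_command(commands=[{"tx": 0,"ty": 0,"tz": 0.006,"wx": 0,"wy": 0,"wz": 0,"fingers": 1},{"tx": 0,"ty": 0,"tz": 0.004,"wx": 0,"wy": 0,"wz": 0,"fingers": 1},{"tx": 0,"ty": 0,"tz": 0,"wx": 0,"wy": 0,"wz": 0,"fingers": 1},{"tx": 0,"ty": 0,"tz": 0,"wx": 0,"wy": 0,"wz": 0,"fingers": 1}])

```text
time_s: 5.7
position: [0.6051, 0.0887, 0.04]
orientation: [3.142, 0.0, 1.571]
contact_force: [0.9, 0.1, -1.9]
gripper_width: 0.0334
grasp_force: 60.2
```

Request:
arm_command(commands=[{"tx": 0,"ty": 0,"tz": 0.004,"wx": 0,"wy": 0,"wz": 0,"fingers": 1},{"tx": 0,"ty": 0,"tz": 0.003,"wx": 0,"wy": 0,"wz": 0,"fingers": 1},{"tx": 0,"ty": 0,"tz": 0,"wx": 0,"wy": 0,"wz": 0,"fingers": 1}])

```text
time_s: 6.0
position: [0.6053, 0.0888, 0.0397]
orientation: [3.14, -0.0, 1.571]
contact_force: [-5.5, 0.0, 9.4]
gripper_width: 0.0339
grasp_force: 61.5
```

Request:
arm_command(commands=[{"tx": 0,"ty": 0,"tz": 0,"wx": 0,"wy": 0,"wz": 0,"fingers": -0.4},{"tx": 0,"ty": 0,"tz": 0,"wx": 0,"wy": 0,"wz": 0,"fingers": -0.4},{"tx": 0,"ty": 0,"tz": 0,"wx": 0,"wy": 0,"wz": 0,"fingers": -0.4},{"tx": 0,"ty": 0,"tz": -0.05,"wx": 0,"wy": 0,"wz": 0,"fingers": -1},{"tx": 0,"ty": 0,"tz": -0.1,"wx": 0,"wy": 0,"wz": 0,"fingers": -1},{"tx": 0,"ty": 0,"tz": -0.12,"wx": 0,"wy": 0,"wz": 0,"fingers": -1},{"tx": 0,"ty": 0,"tz": -0.06,"wx": 0,"wy": 0,"wz": 0,"fingers": -1}])

```text
time_s: 6.7
position: [0.6062, 0.0888, 0.1398]
orientation: [3.138, -0.0, 1.571]
contact_force: [0.9, -0.0, 0.1]
gripper_width: 0.0853
grasp_force: 0.0
```

Request:
arm_command(commands=[{"tx": 0.132,"ty": -0.092,"tz": 0,"wx": 0,"wy": 0,"wz": 0,"fingers": -1},{"tx": 0.132,"ty": -0.092,"tz": 0,"wx": 0,"wy": 0,"wz": 0,"fingers": -1},{"tx": 0.132,"ty": -0.092,"tz": 0,"wx": 0,"wy": 0,"wz": 0,"fingers": -1},{"tx": 0.132,"ty": -0.092,"tz": 0,"wx": 0,"wy": 0,"wz": 0,"fingers": -1},{"tx": 0.132,"ty": -0.092,"tz": 0,"wx": 0,"wy": 0,"wz": 0,"fingers": -1},{"tx": 0.132,"ty": -0.092,"tz": 0,"wx": 0,"wy": 0,"wz": 0,"fingers": -1},{"tx": 0,"ty": 0,"tz": 0,"wx": 0,"wy": 0,"wz": 0,"fingers": -1},{"tx": 0,"ty": 0,"tz": 0,"wx": 0,"wy": 0,"wz": 0,"fingers": -1}])

```text
time_s: 7.5
position: [0.4388, 0.3272, 0.1367]
orientation: [3.141, 0.0, 1.574]
contact_force: [0.6, -0.1, -0.2]
gripper_width: 0.0853
grasp_force: 0.0
```

```bash
python3 - <<'E'
from h import *
np.set_printoptions(precision=4,suppress=True)
d=snap('wrist','w5'); s=read_state(); print(s['position'],s['orientation'])
im=d['pixels'][:,:,::-1].copy(); t=np.linspace(0,6.28,60)
for z in (0,.018): cv2.polylines(im,[np.round(proj(d,np.c_[.4395+.03*np.cos(t),.326+.03*np.sin(t),0*t+z])).astype(int)],True,(0,0,255),1)
w=cv2.imread('pics/w4.png'); 
w=load('w4'); q=w['pixels'][:,:,::-1].copy(); a=np.radians(45.5)+np.arange(6)*np.pi/3
cv2.polylines(q,[np.round(proj(w,np.c_[.446+.0265*np.cos(a),.164+.0265*np.sin(a),0*a+.022])).astype(int)],True,(0,0,255),1)
side=snap('side','s5')['pixels'][:,:,::-1]
A=cv2.resize(im[60:360,120:520],(533,400)); B=cv2.resize(q[60:180,20:140],(240,240)); C=cv2.resize(side[140:230,300:405],(240,160+0))
cv2.imwrite('pics/m5.png',np.hstack([A,np.vstack([B,C])]))
E
```

```text
[0.4395 0.3263 0.1367] [3.1415 0.0005 1.5717]
```

View pics/m5.png

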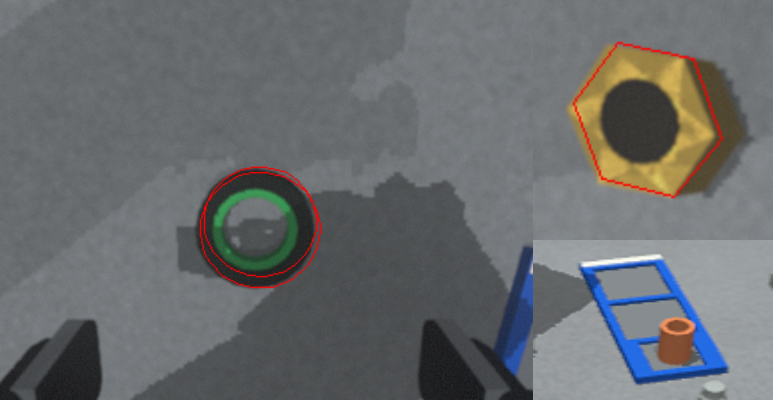

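The bush stands in its recess, and the seal and nut outlines fit. Grasping the seal.

Request:
arm_command(commands=[{"tx": 0,"ty": -0.003,"tz": 0.1,"wx": 0,"wy": 0,"wz": 0,"fingers": -1},{"tx": 0,"ty": 0,"tz": 0.11,"wx": 0,"wy": 0,"wz": 0,"fingers": -1},{"tx": 0,"ty": 0,"tz": 0.11,"wx": 0,"wy": 0,"wz": 0,"fingers": -1},{"tx": 0,"ty": 0,"tz": 0.09,"wx": 0,"wy": 0,"wz": 0,"fingers": -1},{"tx": 0,"ty": 0,"tz": 0.033,"wx": 0,"wy": 0,"wz": 0,"fingers": -1},{"tx": 0,"ty": 0,"tz": 0,"wx": 0,"wy": 0,"wz": 0,"fingers": -1},{"tx": 0,"ty": 0,"tz": 0,"wx": 0,"wy": 0,"wz": 0,"fingers": -1}])

```text
time_s: 8.3
position: [0.4397, 0.3261, 0.005]
orientation: [3.141, -0.001, 1.57]
contact_force: [0.0, 0.2, -0.2]
gripper_width: 0.0854
grasp_force: 0.0
```

Request:
arm_command(commands=[{"tx": 0,"ty": 0,"tz": 0,"wx": 0,"wy": 0,"wz": 0,"fingers": 1},{"tx": 0,"ty": 0,"tz": 0,"wx": 0,"wy": 0,"wz": 0,"fingers": 1},{"tx": 0,"ty": 0,"tz": 0,"wx": 0,"wy": 0,"wz": 0,"fingers": 1},{"tx": 0,"ty": 0,"tz": 0,"wx": 0,"wy": 0,"wz": 0,"fingers": 1},{"tx": 0,"ty": 0,"tz": 0,"wx": 0,"wy": 0,"wz": 0,"fingers": 1},{"tx": 0,"ty": 0,"tz": 0,"wx": 0,"wy": 0,"wz": 0,"fingers": 1}])

```text
time_s: 8.9
position: [0.4396, 0.327, 0.006]
orientation: [3.139, -0.002, 1.571]
contact_force: [-0.9, -0.9, 7.0]
gripper_width: 0.0568
grasp_force: 62.3
```

Request:
arm_command(commands=[{"tx": 0,"ty": 0,"tz": -0.02,"wx": 0,"wy": 0,"wz": 0,"fingers": 1},{"tx": 0,"ty": 0,"tz": -0.06,"wx": 0,"wy": 0,"wz": 0,"fingers": 1},{"tx": 0,"ty": 0,"tz": -0.09,"wx": 0,"wy": 0,"wz": 0,"fingers": 1},{"tx": 0,"ty": 0,"tz": -0.09,"wx": 0,"wy": 0,"wz": 0,"fingers": 1},{"tx": 0,"ty": 0,"tz": -0.04,"wx": 0,"wy": 0,"wz": 0,"fingers": 1},{"tx": 0,"ty": 0,"tz": 0,"wx": 0,"wy": 0,"wz": 0,"fingers": 1}])

```text
time_s: 9.5
position: [0.4397, 0.3272, 0.0961]
orientation: [3.138, -0.002, 1.571]
contact_force: [-0.3, 0.9, -0.0]
gripper_width: 0.0573
grasp_force: 63.9
```

```bash
python3 - <<'E'
from h import *
np.set_printoptions(precision=4,suppress=True)
s=read_state(); print(s['position'])
a=snap('wrist','w6')['pixels'][200:440,160:480,::-1]; b=snap('scene','c6')['pixels'][180:340,380:600,::-1]
cv2.imwrite('pics/m6.png',np.hstack([cv2.resize(a,(400,300)),cv2.resize(b,(400,300))]))
E
```

```text
[0.4397 0.3272 0.0961]
```

View pics/m6.png

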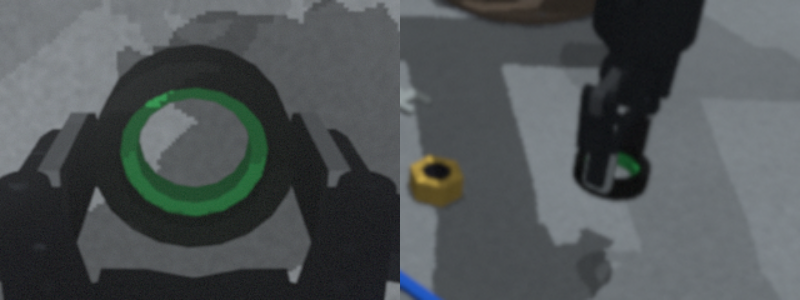

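Seal is held level. Moving over the middle recess and lowering.

Request:
arm_command(commands=[{"tx": -0.0896,"ty": 0.0987,"tz": 0,"wx": 0,"wy": 0,"wz": 0,"fingers": 1},{"tx": -0.0896,"ty": 0.0987,"tz": 0,"wx": 0,"wy": 0,"wz": 0,"fingers": 1},{"tx": -0.0896,"ty": 0.0987,"tz": 0,"wx": 0,"wy": 0,"wz": 0,"fingers": 1},{"tx": -0.0896,"ty": 0.0987,"tz": 0,"wx": 0,"wy": 0,"wz": 0,"fingers": 1},{"tx": -0.0896,"ty": 0.0987,"tz": 0,"wx": 0,"wy": 0,"wz": 0,"fingers": 1},{"tx": -0.0896,"ty": 0.0987,"tz": 0,"wx": 0,"wy": 0,"wz": 0,"fingers": 1},{"tx": 0,"ty": 0,"tz": 0,"wx": 0,"wy": 0,"wz": 0,"fingers": 1},{"tx": 0,"ty": 0,"tz": 0,"wx": 0,"wy": 0,"wz": 0,"fingers": 1}])

```text
time_s: 10.4
position: [0.6157, 0.164, 0.0916]
orientation: [-3.138, 0.001, 1.569]
contact_force: [0.1, 1.0, -0.6]
gripper_width: 0.0568
grasp_force: 64.0
```

Request:
arm_command(commands=[{"tx": 0,"ty": 0,"tz": 0.08,"wx": 0,"wy": 0,"wz": 0,"fingers": 1},{"tx": 0,"ty": 0,"tz": 0.08,"wx": 0,"wy": 0,"wz": 0,"fingers": 1},{"tx": 0,"ty": 0,"tz": 0.06,"wx": 0,"wy": 0,"wz": 0,"fingers": 1},{"tx": 0,"ty": 0,"tz": 0.03,"wx": 0,"wy": 0,"wz": 0,"fingers": 1},{"tx": 0,"ty": 0,"tz": 0.01,"wx": 0,"wy": 0,"wz": 0,"fingers": 1},{"tx": 0,"ty": 0,"tz": 0.007,"wx": 0,"wy": 0,"wz": 0,"fingers": 1},{"tx": 0,"ty": 0,"tz": 0,"wx": 0,"wy": 0,"wz": 0,"fingers": 1},{"tx": 0,"ty": 0,"tz": 0,"wx": 0,"wy": 0,"wz": 0,"fingers": 1}])

```text
time_s: 11.2
position: [0.6168, 0.1652, 0.0148]
orientation: [3.14, -0.0, 1.571]
contact_force: [-0.4, 0.1, 0.2]
gripper_width: 0.057
grasp_force: 64.0
```

Request:
arm_command(commands=[{"tx": 0,"ty": 0,"tz": 0.007,"wx": 0,"wy": 0,"wz": 0,"fingers": 1},{"tx": 0,"ty": 0,"tz": 0.005,"wx": 0,"wy": 0,"wz": 0,"fingers": 1},{"tx": 0,"ty": 0,"tz": 0.002,"wx": 0,"wy": 0,"wz": 0,"fingers": 1},{"tx": 0,"ty": 0,"tz": 0,"wx": 0,"wy": 0,"wz": 0,"fingers": 1},{"tx": 0,"ty": 0,"tz": 0,"wx": 0,"wy": 0,"wz": 0,"fingers": 1}])

```text
time_s: 11.7
position: [0.617, 0.1651, 0.012]
orientation: [3.139, -0.001, 1.571]
contact_force: [-3.4, -0.4, 12.9]
gripper_width: 0.0573
grasp_force: 65.3
```

Request:
arm_command(commands=[{"tx": 0,"ty": 0,"tz": 0,"wx": 0,"wy": 0,"wz": 0,"fingers": -0.8},{"tx": 0,"ty": 0,"tz": 0,"wx": 0,"wy": 0,"wz": 0,"fingers": -0.8},{"tx": 0,"ty": 0,"tz": 0,"wx": 0,"wy": 0,"wz": 0,"fingers": -0.8},{"tx": 0,"ty": 0,"tz": -0.04,"wx": 0,"wy": 0,"wz": 0,"fingers": -0.8},{"tx": 0,"ty": 0,"tz": -0.1,"wx": 0,"wy": 0,"wz": 0,"fingers": -0.8},{"tx": 0,"ty": 0,"tz": -0.1,"wx": 0,"wy": 0,"wz": 0,"fingers": -0.8},{"tx": 0,"ty": 0,"tz": -0.06,"wx": 0,"wy": 0,"wz": 0,"fingers": -0.8}])

```text
time_s: 12.4
position: [0.6172, 0.1652, 0.1029]
orientation: [3.139, -0.001, 1.571]
contact_force: [-0.3, 0.7, -0.4]
gripper_width: 0.0771
grasp_force: 0.0
```

Request:
arm_command(commands=[{"tx": -0.003,"ty": -0.14,"tz": 0,"wx": 0,"wy": 0,"wz": 0,"fingers": -0.8},{"tx": 0,"ty": -0.14,"tz": 0,"wx": 0,"wy": 0,"wz": 0,"fingers": -0.8},{"tx": 0,"ty": -0.14,"tz": 0,"wx": 0,"wy": 0,"wz": 0,"fingers": -0.8},{"tx": 0,"ty": -0.147,"tz": 0,"wx": 0,"wy": 0,"wz": 0,"fingers": -0.8},{"tx": 0,"ty": 0,"tz": 0,"wx": 0,"wy": 0,"wz": -0.043,"fingers": -0.8},{"tx": 0,"ty": 0,"tz": 0,"wx": 0,"wy": 0,"wz": -0.043,"fingers": -0.8},{"tx": 0,"ty": 0,"tz": 0,"wx": 0,"wy": 0,"wz": 0,"fingers": -0.8},{"tx": 0,"ty": 0,"tz": 0,"wx": 0,"wy": 0,"wz": 0,"fingers": -0.8}])

```text
time_s: 13.2
position: [0.4465, 0.1642, 0.1002]
orientation: [3.141, -0.0, 1.838]
contact_force: [-0.6, -0.1, -0.1]
gripper_width: 0.0769
grasp_force: 0.0
```

```bash
python3 - <<'E'
from h import *
np.set_printoptions(precision=4,suppress=True)
s=read_state(); print(s['position'],s['orientation'])
d=snap('wrist','w7'); im=d['pixels'][:,:,::-1].copy(); a=np.radians(45.5)+np.arange(6)*np.pi/3
cv2.polylines(im,[np.round(proj(d,np.c_[.446+.0265*np.cos(a),.164+.0265*np.sin(a),0*a+.022])).astype(int)],True,(0,0,255),1)
# hue mask of brass
h=cv2.cvtColor(d['pixels'],cv2.COLOR_RGB2HSV); m=((h[...,0]>18)&(h[...,0]<32)&(h[...,1]>110)).astype(np.uint8)
c=max(cv2.findContours(m,0,2)[0],key=cv2.contourArea); x,y,w,hh=cv2.boundingRect(c); print('mask bbox',x,y,x+w,y+hh,cv2.contourArea(c))
P=np.vstack([proj(d,np.c_[.446+.0265*np.cos(a),.164+.0265*np.sin(a),0*a+z]) for z in (0,.022)]); print('model',P.min(0),P.max(0))
e=snap('side','s7')['pixels'][140:230,300:405,::-1]
cv2.imwrite('pics/m7.png',np.hstack([cv2.resize(im[100:400,120:520],(400,300)),cv2.resize(e,(350,300))]))
E
```

```text
[0.4465 0.1642 0.1002] [ 3.1408 -0.0001  1.8378]
mask bbox 268 200 350 292 5367.5
model [271.1645 196.9591] [352.7127 292.4362]
```

View pics/m7.png

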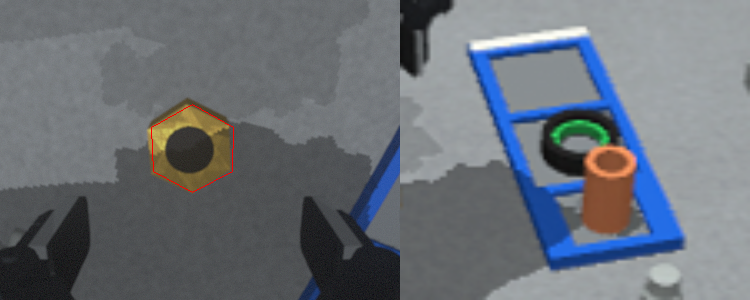

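Seal sits in the middle recess, and the nut outline and flats line up with the jaws. Grasping the nut.

Request:
arm_command(commands=[{"tx": 0,"ty": 0,"tz": 0.09,"wx": 0,"wy": 0,"wz": 0,"fingers": -0.8},{"tx": 0,"ty": 0,"tz": 0.1,"wx": 0,"wy": 0,"wz": 0,"fingers": -0.8},{"tx": 0,"ty": 0,"tz": 0.09,"wx": 0,"wy": 0,"wz": 0,"fingers": -0.8},{"tx": 0,"ty": 0,"tz": 0.036,"wx": 0,"wy": 0,"wz": 0,"fingers": -0.8},{"tx": 0,"ty": 0,"tz": 0,"wx": 0,"wy": 0,"wz": 0,"fingers": -0.8},{"tx": 0,"ty": 0,"tz": 0,"wx": 0,"wy": 0,"wz": 0,"fingers": -0.8}])

```text
time_s: 13.9
position: [0.4468, 0.1643, 0.0056]
orientation: [3.141, -0.0, 1.84]
contact_force: [-0.5, -0.1, -0.7]
gripper_width: 0.0768
grasp_force: 0.0
```

Request:
arm_command(commands=[{"tx": 0,"ty": 0,"tz": 0,"wx": 0,"wy": 0,"wz": 0,"fingers": 1},{"tx": 0,"ty": 0,"tz": 0,"wx": 0,"wy": 0,"wz": 0,"fingers": 1},{"tx": 0,"ty": 0,"tz": 0,"wx": 0,"wy": 0,"wz": 0,"fingers": 1},{"tx": 0,"ty": 0,"tz": 0,"wx": 0,"wy": 0,"wz": 0,"fingers": 1},{"tx": 0,"ty": 0,"tz": 0,"wx": 0,"wy": 0,"wz": 0,"fingers": 1},{"tx": 0,"ty": 0,"tz": 0,"wx": 0,"wy": 0,"wz": 0,"fingers": 1}])

```text
time_s: 14.5
position: [0.447, 0.1644, 0.0062]
orientation: [3.139, -0.0, 1.841]
contact_force: [-1.2, -0.4, 6.3]
gripper_width: 0.0443
grasp_force: 62.3
```

Request:
arm_command(commands=[{"tx": 0,"ty": 0,"tz": -0.02,"wx": 0,"wy": 0,"wz": 0,"fingers": 1},{"tx": 0,"ty": 0,"tz": -0.07,"wx": 0,"wy": 0,"wz": 0,"fingers": 1},{"tx": 0,"ty": 0,"tz": -0.1,"wx": 0,"wy": 0,"wz": 0,"fingers": 1},{"tx": 0,"ty": 0,"tz": -0.1,"wx": 0,"wy": 0,"wz": 0,"fingers": 1},{"tx": 0,"ty": 0,"tz": -0.04,"wx": 0,"wy": 0,"wz": 0,"fingers": 1},{"tx": 0,"ty": 0,"tz": 0,"wx": 0,"wy": 0,"wz": 0.043,"fingers": 1},{"tx": 0,"ty": 0,"tz": 0,"wx": 0,"wy": 0,"wz": 0.043,"fingers": 1},{"tx": 0,"ty": 0,"tz": 0,"wx": 0,"wy": 0,"wz": 0,"fingers": 1}])

```text
time_s: 15.3
position: [0.4458, 0.1639, 0.1033]
orientation: [-3.141, 0.0, 1.57]
contact_force: [1.3, 0.3, -1.6]
gripper_width: 0.0444
grasp_force: 62.0
```

Request:
arm_command(commands=[{"tx": -0.1469,"ty": 0.0623,"tz": 0,"wx": 0,"wy": 0,"wz": 0,"fingers": 1},{"tx": -0.1469,"ty": 0.0623,"tz": 0,"wx": 0,"wy": 0,"wz": 0,"fingers": 1},{"tx": -0.1469,"ty": 0.0623,"tz": 0,"wx": 0,"wy": 0,"wz": 0,"fingers": 1},{"tx": -0.1469,"ty": 0.0623,"tz": 0,"wx": 0,"wy": 0,"wz": 0,"fingers": 1},{"tx": -0.1469,"ty": 0.0623,"tz": 0,"wx": 0,"wy": 0,"wz": 0,"fingers": 1},{"tx": -0.1469,"ty": 0.0623,"tz": 0,"wx": 0,"wy": 0,"wz": 0,"fingers": 1},{"tx": -0.1469,"ty": 0.0623,"tz": 0,"wx": 0,"wy": 0,"wz": 0,"fingers": 1},{"tx": -0.1469,"ty": 0.0623,"tz": 0,"wx": 0,"wy": 0,"wz": 0,"fingers": 1}])

```text
time_s: 16.1
position: [0.5958, -0.1904, 0.1029]
orientation: [-3.141, -0.0, 1.574]
contact_force: [1.4, 0.3, -1.5]
gripper_width: 0.0443
grasp_force: 62.0
```

Request:
arm_command(commands=[{"tx": -0.1469,"ty": 0.0623,"tz": 0,"wx": 0,"wy": 0,"wz": 0,"fingers": 1},{"tx": 0,"ty": 0,"tz": 0,"wx": 0,"wy": 0,"wz": 0,"fingers": 1},{"tx": 0,"ty": 0,"tz": 0,"wx": 0,"wy": 0,"wz": 0,"fingers": 1},{"tx": 0,"ty": 0,"tz": 0,"wx": 0,"wy": 0,"wz": 0,"fingers": 1}])

```text
time_s: 16.5
position: [0.6137, -0.2317, 0.103]
orientation: [-3.14, -0.001, 1.573]
contact_force: [0.9, 1.1, -1.9]
gripper_width: 0.0444
grasp_force: 62.2
```

Request:
arm_command(commands=[{"tx": 0,"ty": 0,"tz": 0.09,"wx": 0,"wy": 0,"wz": 0,"fingers": 1},{"tx": 0,"ty": 0,"tz": 0.1,"wx": 0,"wy": 0,"wz": 0,"fingers": 1},{"tx": 0,"ty": 0,"tz": 0.07,"wx": 0,"wy": 0,"wz": 0,"fingers": 1},{"tx": 0,"ty": 0,"tz": 0.03,"wx": 0,"wy": 0,"wz": 0,"fingers": 1},{"tx": 0,"ty": 0,"tz": 0.009,"wx": 0,"wy": 0,"wz": 0,"fingers": 1},{"tx": 0,"ty": 0,"tz": 0,"wx": 0,"wy": 0,"wz": 0,"fingers": 1},{"tx": 0,"ty": 0,"tz": 0,"wx": 0,"wy": 0,"wz": 0,"fingers": 1}])

```text
time_s: 17.2
position: [0.6153, -0.2326, 0.0157]
orientation: [3.139, 0.001, 1.571]
contact_force: [0.4, -0.2, -3.0]
gripper_width: 0.0443
grasp_force: 62.2
```

Request:
arm_command(commands=[{"tx": 0,"ty": 0,"tz": 0.006,"wx": 0,"wy": 0,"wz": 0,"fingers": 1},{"tx": 0,"ty": 0,"tz": 0.004,"wx": 0,"wy": 0,"wz": 0,"fingers": 1},{"tx": 0,"ty": 0,"tz": 0,"wx": 0,"wy": 0,"wz": 0,"fingers": 1},{"tx": 0,"ty": 0,"tz": 0,"wx": 0,"wy": 0,"wz": 0,"fingers": 1}])

```text
time_s: 17.6
position: [0.615, -0.2328, 0.0123]
orientation: [3.14, 0.001, 1.571]
contact_force: [-0.7, 0.8, 6.0]
gripper_width: 0.0445
grasp_force: 63.0
```

Request:
arm_command(commands=[{"tx": 0,"ty": 0,"tz": 0.002,"wx": 0,"wy": 0,"wz": 0,"fingers": -0.6},{"tx": 0,"ty": 0,"tz": 0,"wx": 0,"wy": 0,"wz": 0,"fingers": -0.6},{"tx": 0,"ty": 0,"tz": 0,"wx": 0,"wy": 0,"wz": 0,"fingers": -0.6},{"tx": 0,"ty": 0,"tz": -0.04,"wx": 0,"wy": 0,"wz": 0,"fingers": -1},{"tx": 0,"ty": 0,"tz": -0.1,"wx": 0,"wy": 0,"wz": 0,"fingers": -1},{"tx": 0,"ty": 0,"tz": -0.1,"wx": 0,"wy": 0,"wz": 0,"fingers": -1},{"tx": 0,"ty": 0,"tz": -0.06,"wx": 0,"wy": 0,"wz": 0,"fingers": -1}])

```text
time_s: 18.3
position: [0.6153, -0.2329, 0.104]
orientation: [3.139, 0.001, 1.571]
contact_force: [1.0, 0.2, -0.0]
gripper_width: 0.0853
grasp_force: 0.0
```

Request:
arm_command(commands=[{"tx": -0.0765,"ty": -0.1396,"tz": 0,"wx": 0,"wy": 0,"wz": 0,"fingers": -1},{"tx": -0.0765,"ty": -0.1396,"tz": 0,"wx": 0,"wy": 0,"wz": 0,"fingers": -1},{"tx": -0.0765,"ty": -0.1396,"tz": 0,"wx": 0,"wy": 0,"wz": 0,"fingers": -1},{"tx": -0.0765,"ty": -0.1396,"tz": 0,"wx": 0,"wy": 0,"wz": 0,"fingers": -1},{"tx": 0,"ty": 0,"tz": 0,"wx": 0,"wy": 0,"wz": 0,"fingers": -1},{"tx": 0,"ty": 0,"tz": 0,"wx": 0,"wy": 0,"wz": 0,"fingers": -1}])

```text
time_s: 18.9
position: [0.4464, -0.3252, 0.1016]
orientation: [3.14, 0.001, 1.569]
contact_force: [0.5, 0.0, 0.3]
gripper_width: 0.0857
grasp_force: 0.0
```

```bash
python3 - <<'E'
from h import *
np.set_printoptions(precision=4,suppress=True)
s=read_state(); print(s['position'],s['orientation'])
d=snap('wrist','w8'); im=d['pixels'][:,:,::-1].copy(); t=np.linspace(0,6.28,60)
for r,z in ((.03,.03),(.02,.03)): cv2.polylines(im,[np.round(proj(d,np.c_[.4466+r*np.cos(t),-.3243+r*np.sin(t),0*t+z])).astype(int)],True,(0,0,255),1)
e=snap('side','s8')['pixels'][::,:,::-1]
cv2.imwrite('pics/m8.png',np.hstack([cv2.resize(im[100:400,120:520],(400,300)),cv2.resize(e[245:345,360:475],(345,300))]))
E
```

```text
[ 0.4464 -0.3252  0.1016] [3.1402 0.0007 1.5685]
```

View pics/m8.png

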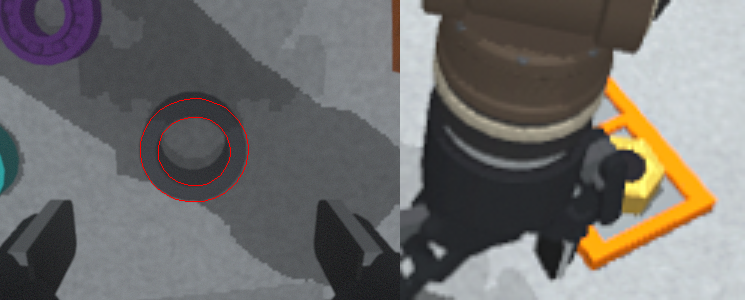

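Sleeve outline matches, and the nut is visible in its orange recess. Grasping the sleeve.

Request:
arm_command(commands=[{"tx": 0,"ty": 0,"tz": 0.09,"wx": 0,"wy": 0,"wz": 0,"fingers": -1},{"tx": 0,"ty": 0,"tz": 0.1,"wx": 0,"wy": 0,"wz": 0,"fingers": -1},{"tx": 0,"ty": 0,"tz": 0.09,"wx": 0,"wy": 0,"wz": 0,"fingers": -1},{"tx": 0,"ty": 0,"tz": 0.03,"wx": 0,"wy": 0,"wz": 0,"fingers": -1},{"tx": 0,"ty": 0,"tz": 0,"wx": 0,"wy": 0,"wz": 0,"fingers": -1},{"tx": 0,"ty": 0,"tz": 0,"wx": 0,"wy": 0,"wz": 0,"fingers": -1}])

```text
time_s: 19.6
position: [0.448, -0.3244, 0.0084]
orientation: [3.141, 0.001, 1.572]
contact_force: [0.3, 1.1, -0.5]
gripper_width: 0.0854
grasp_force: 0.0
```

Request:
arm_command(commands=[{"tx": 0,"ty": 0,"tz": 0,"wx": 0,"wy": 0,"wz": 0,"fingers": 1},{"tx": 0,"ty": 0,"tz": 0,"wx": 0,"wy": 0,"wz": 0,"fingers": 1},{"tx": 0,"ty": 0,"tz": 0,"wx": 0,"wy": 0,"wz": 0,"fingers": 1},{"tx": 0,"ty": 0,"tz": 0,"wx": 0,"wy": 0,"wz": 0,"fingers": 1},{"tx": 0,"ty": 0,"tz": 0,"wx": 0,"wy": 0,"wz": 0,"fingers": 1},{"tx": 0,"ty": 0,"tz": 0,"wx": 0,"wy": 0,"wz": 0,"fingers": 1}])

```text
time_s: 20.2
position: [0.4475, -0.325, 0.0096]
orientation: [3.139, 0.002, 1.571]
contact_force: [-1.9, 0.8, 8.0]
gripper_width: 0.0581
grasp_force: 63.0
```

Request:
arm_command(commands=[{"tx": 0,"ty": 0,"tz": -0.02,"wx": 0,"wy": 0,"wz": 0,"fingers": 1},{"tx": 0,"ty": 0,"tz": -0.06,"wx": 0,"wy": 0,"wz": 0,"fingers": 1},{"tx": 0,"ty": 0,"tz": -0.09,"wx": 0,"wy": 0,"wz": 0,"fingers": 1},{"tx": 0,"ty": 0,"tz": -0.09,"wx": 0,"wy": 0,"wz": 0,"fingers": 1},{"tx": 0,"ty": 0,"tz": -0.04,"wx": 0,"wy": 0,"wz": 0,"fingers": 1},{"tx": 0,"ty": 0,"tz": 0,"wx": 0,"wy": 0,"wz": 0,"fingers": 1}])

```text
time_s: 20.8
position: [0.4479, -0.3251, 0.0994]
orientation: [3.139, 0.002, 1.571]
contact_force: [0.2, -0.5, -3.2]
gripper_width: 0.0578
grasp_force: 65.2
```

Request:
arm_command(commands=[{"tx": 0.1162,"ty": 0.1059,"tz": 0,"wx": 0,"wy": 0,"wz": 0,"fingers": 1},{"tx": 0.1162,"ty": 0.1059,"tz": 0,"wx": 0,"wy": 0,"wz": 0,"fingers": 1},{"tx": 0.1162,"ty": 0.1059,"tz": 0,"wx": 0,"wy": 0,"wz": 0,"fingers": 1},{"tx": 0.1162,"ty": 0.1059,"tz": 0,"wx": 0,"wy": 0,"wz": 0,"fingers": 1},{"tx": 0.1162,"ty": 0.1059,"tz": 0,"wx": 0,"wy": 0,"wz": 0,"fingers": 1},{"tx": 0,"ty": 0,"tz": 0,"wx": 0,"wy": 0,"wz": 0,"fingers": 1},{"tx": 0,"ty": 0,"tz": 0,"wx": 0,"wy": 0,"wz": 0,"fingers": 1}])

```text
time_s: 21.5
position: [0.6052, -0.1488, 0.0953]
orientation: [-3.138, -0.0, 1.573]
contact_force: [-1.0, -0.2, -2.5]
gripper_width: 0.0574
grasp_force: 65.5
```

Request:
arm_command(commands=[{"tx": 0,"ty": 0,"tz": 0.09,"wx": 0,"wy": 0,"wz": 0,"fingers": 1},{"tx": 0,"ty": 0,"tz": 0.08,"wx": 0,"wy": 0,"wz": 0,"fingers": 1},{"tx": 0,"ty": 0,"tz": 0.06,"wx": 0,"wy": 0,"wz": 0,"fingers": 1},{"tx": 0,"ty": 0,"tz": 0.03,"wx": 0,"wy": 0,"wz": 0,"fingers": 1},{"tx": 0,"ty": 0,"tz": 0.01,"wx": 0,"wy": 0,"wz": 0,"fingers": 1},{"tx": 0,"ty": 0,"tz": 0,"wx": 0,"wy": 0,"wz": 0,"fingers": 1},{"tx": 0,"ty": 0,"tz": 0,"wx": 0,"wy": 0,"wz": 0,"fingers": 1}])

```text
time_s: 22.2
position: [0.6063, -0.1505, 0.0173]
orientation: [3.14, 0.0, 1.57]
contact_force: [0.1, -0.3, -3.1]
gripper_width: 0.058
grasp_force: 65.5
```

Request:
arm_command(commands=[{"tx": 0,"ty": 0,"tz": 0.005,"wx": 0,"wy": 0,"wz": 0,"fingers": 1},{"tx": 0,"ty": 0,"tz": 0.005,"wx": 0,"wy": 0,"wz": 0,"fingers": 1},{"tx": 0,"ty": 0,"tz": 0,"wx": 0,"wy": 0,"wz": 0,"fingers": 1},{"tx": 0,"ty": 0,"tz": 0,"wx": 0,"wy": 0,"wz": 0,"fingers": 1}])

```text
time_s: 22.6
position: [0.6065, -0.1503, 0.0157]
orientation: [3.139, 0.001, 1.571]
contact_force: [-3.5, 0.6, 7.9]
gripper_width: 0.0578
grasp_force: 66.5
```

Request:
arm_command(commands=[{"tx": 0,"ty": 0,"tz": 0,"wx": 0,"wy": 0,"wz": 0,"fingers": -1},{"tx": 0,"ty": 0,"tz": 0,"wx": 0,"wy": 0,"wz": 0,"fingers": -1},{"tx": 0,"ty": 0,"tz": 0,"wx": 0,"wy": 0,"wz": 0,"fingers": -1},{"tx": 0,"ty": 0,"tz": -0.04,"wx": 0,"wy": 0,"wz": 0,"fingers": -1},{"tx": 0,"ty": 0,"tz": -0.1,"wx": 0,"wy": 0,"wz": 0,"fingers": -1},{"tx": 0,"ty": 0,"tz": -0.1,"wx": 0,"wy": 0,"wz": 0,"fingers": -1},{"tx": 0,"ty": 0,"tz": -0.06,"wx": 0,"wy": 0,"wz": 0,"fingers": -1}])

```text
time_s: 23.3
position: [0.6067, -0.1503, 0.1069]
orientation: [3.138, 0.001, 1.571]
contact_force: [1.2, 0.2, -0.2]
gripper_width: 0.0857
grasp_force: 0.0
```

Request:
arm_command(commands=[{"tx": 0.004,"ty": -0.1288,"tz": 0,"wx": 0,"wy": 0,"wz": 0,"fingers": -1},{"tx": 0,"ty": -0.1288,"tz": 0,"wx": 0,"wy": 0,"wz": 0,"fingers": -1},{"tx": 0,"ty": -0.1288,"tz": 0,"wx": 0,"wy": 0,"wz": 0,"fingers": -1},{"tx": 0,"ty": -0.1288,"tz": 0,"wx": 0,"wy": 0,"wz": 0,"fingers": -1},{"tx": 0,"ty": 0,"tz": 0,"wx": 0,"wy": 0,"wz": 0,"fingers": -1},{"tx": 0,"ty": 0,"tz": 0,"wx": 0,"wy": 0,"wz": 0,"fingers": -1}])

```text
time_s: 23.9
position: [0.4512, -0.1491, 0.1047]
orientation: [3.139, 0.001, 1.57]
contact_force: [0.7, -0.3, -0.1]
gripper_width: 0.0851
grasp_force: 0.0
```

```bash
python3 - <<'E'
from h import *
np.set_printoptions(precision=4,suppress=True)
s=read_state(); print(s['position'],s['orientation'])
d=snap('wrist','w9'); g=cv2.cvtColor(d['pixels'],cv2.COLOR_RGB2GRAY)
t=np.linspace(0,6.28,60); q=proj(d,np.c_[.451+.028*np.cos(t),-.149+.028*np.sin(t),0*t+.022]); print('model',q.min(0),q.max(0))
print('bg',np.percentile(g[100:380,150:480],[10,50,80,95]))
c=cv2.HoughCircles(cv2.medianBlur(g,5),3,1.5,60,param1=80,param2=.6,minRadius=25,maxRadius=70)
for u,v,r in c[0][:5]: print(u,v,r,pt(d,u,v,.022)[:2])
E
```

```text
[ 0.4512 -0.1491  0.1047] [3.1395 0.0006 1.5702]
model [264.8224 199.7585] [360.976  291.8055]
bg [ 70.  87. 117. 128.]
126.75 251.25 46.6 [ 0.3401 -0.1515]
563.25 245.25 49.15 [ 0.6023 -0.1481]
306.75 246.75 36.25 [ 0.4474 -0.1487]
171.75 375.75 59.199997 [ 0.3584 -0.237 ]
528.75 302.25 50.949997 [ 0.5858 -0.1852]
```

Hough confirms the bearing within about 3 mm of the tool axis. Grasping it.

Request:
arm_command(commands=[{"tx": 0,"ty": -0.004,"tz": 0.09,"wx": 0,"wy": 0,"wz": 0,"fingers": -1},{"tx": 0,"ty": 0,"tz": 0.11,"wx": 0,"wy": 0,"wz": 0,"fingers": -1},{"tx": 0,"ty": 0,"tz": 0.09,"wx": 0,"wy": 0,"wz": 0,"fingers": -1},{"tx": 0,"ty": 0,"tz": 0.04,"wx": 0,"wy": 0,"wz": 0,"fingers": -1},{"tx": 0,"ty": 0,"tz": 0,"wx": 0,"wy": 0,"wz": 0,"fingers": -1},{"tx": 0,"ty": 0,"tz": 0,"wx": 0,"wy": 0,"wz": 0,"fingers": -1}])

```text
time_s: 24.55
position: [0.4511, -0.1491, 0.0053]
orientation: [3.141, 0.0, 1.571]
contact_force: [0.3, -0.3, 0.8]
gripper_width: 0.0852
grasp_force: 0.0
```

Request:
arm_command(commands=[{"tx": 0,"ty": 0,"tz": 0,"wx": 0,"wy": 0,"wz": 0,"fingers": 1},{"tx": 0,"ty": 0,"tz": 0,"wx": 0,"wy": 0,"wz": 0,"fingers": 1},{"tx": 0,"ty": 0,"tz": 0,"wx": 0,"wy": 0,"wz": 0,"fingers": 1},{"tx": 0,"ty": 0,"tz": 0,"wx": 0,"wy": 0,"wz": 0,"fingers": 1},{"tx": 0,"ty": 0,"tz": 0,"wx": 0,"wy": 0,"wz": 0,"fingers": 1},{"tx": 0,"ty": 0,"tz": 0,"wx": 0,"wy": 0,"wz": 0,"fingers": 1}])

```text
time_s: 25.15
position: [0.451, -0.1492, 0.0062]
orientation: [3.139, 0.001, 1.571]
contact_force: [-0.6, 0.4, 6.4]
gripper_width: 0.0537
grasp_force: 61.8
```

Request:
arm_command(commands=[{"tx": 0,"ty": 0,"tz": -0.02,"wx": 0,"wy": 0,"wz": 0,"fingers": 1},{"tx": 0,"ty": 0,"tz": -0.06,"wx": 0,"wy": 0,"wz": 0,"fingers": 1},{"tx": 0,"ty": 0,"tz": -0.1,"wx": 0,"wy": 0,"wz": 0,"fingers": 1},{"tx": 0,"ty": 0,"tz": -0.11,"wx": 0,"wy": 0,"wz": 0,"fingers": 1},{"tx": 0,"ty": 0,"tz": -0.11,"wx": 0,"wy": 0,"wz": 0,"fingers": 1},{"tx": 0,"ty": 0,"tz": 0,"wx": 0,"wy": 0,"wz": 0,"fingers": 1}])

```text
time_s: 25.75
position: [0.4524, -0.1497, 0.1295]
orientation: [3.134, 0.002, 1.571]
contact_force: [0.5, -0.1, -1.7]
gripper_width: 0.0535
grasp_force: 63.7
```

Request:
arm_command(commands=[{"tx": 0.1478,"ty": 0.0661,"tz": 0,"wx": 0,"wy": 0,"wz": 0,"fingers": 1},{"tx": 0.1478,"ty": 0.0661,"tz": 0,"wx": 0,"wy": 0,"wz": 0,"fingers": 1},{"tx": 0.1478,"ty": 0.0661,"tz": 0,"wx": 0,"wy": 0,"wz": 0,"fingers": 1},{"tx": 0.1478,"ty": 0.0661,"tz": 0,"wx": 0,"wy": 0,"wz": 0,"fingers": 1},{"tx": 0.1478,"ty": 0.0661,"tz": 0,"wx": 0,"wy": 0,"wz": 0,"fingers": 1},{"tx": 0.1478,"ty": 0.0661,"tz": 0,"wx": 0,"wy": 0,"wz": 0,"fingers": 1},{"tx": 0.1478,"ty": 0.0661,"tz": 0,"wx": 0,"wy": 0,"wz": 0,"fingers": 1},{"tx": 0.1478,"ty": 0.0661,"tz": 0,"wx": 0,"wy": 0,"wz": 0,"fingers": 1}])

```text
time_s: 26.55
position: [0.6086, 0.2077, 0.1234]
orientation: [-3.14, 0.001, 1.571]
contact_force: [0.4, -0.5, -1.8]
gripper_width: 0.0537
grasp_force: 63.7
```

Request:
arm_command(commands=[{"tx": 0.1478,"ty": 0.0661,"tz": 0,"wx": 0,"wy": 0,"wz": 0,"fingers": 1},{"tx": 0,"ty": 0,"tz": 0,"wx": 0,"wy": 0,"wz": 0,"fingers": 1},{"tx": 0,"ty": 0,"tz": 0,"wx": 0,"wy": 0,"wz": 0,"fingers": 1},{"tx": 0,"ty": 0,"tz": 0,"wx": 0,"wy": 0,"wz": 0,"fingers": 1}])

```text
time_s: 26.95
position: [0.6277, 0.2493, 0.1237]
orientation: [-3.14, 0.001, 1.57]
contact_force: [0.3, -0.2, -1.6]
gripper_width: 0.0536
grasp_force: 63.8
```

Request:
arm_command(commands=[{"tx": 0,"ty": 0,"tz": 0.09,"wx": 0,"wy": 0,"wz": 0,"fingers": 1},{"tx": 0,"ty": 0,"tz": 0.1,"wx": 0,"wy": 0,"wz": 0,"fingers": 1},{"tx": 0,"ty": 0,"tz": 0.1,"wx": 0,"wy": 0,"wz": 0,"fingers": 1},{"tx": 0,"ty": 0,"tz": 0.05,"wx": 0,"wy": 0,"wz": 0,"fingers": 1},{"tx": 0,"ty": 0,"tz": 0.02,"wx": 0,"wy": 0,"wz": 0,"fingers": 1},{"tx": 0,"ty": 0,"tz": 0.006,"wx": 0,"wy": 0,"wz": 0,"fingers": 1},{"tx": 0,"ty": 0,"tz": 0,"wx": 0,"wy": 0,"wz": 0,"fingers": 1},{"tx": 0,"ty": 0,"tz": 0,"wx": 0,"wy": 0,"wz": 0,"fingers": 1}])

```text
time_s: 27.75
position: [0.6294, 0.2505, 0.0164]
orientation: [3.139, -0.001, 1.571]
contact_force: [-0.1, -0.3, -2.6]
gripper_width: 0.0533
grasp_force: 63.9
```

Request:
arm_command(commands=[{"tx": 0,"ty": 0,"tz": 0.007,"wx": 0,"wy": 0,"wz": 0,"fingers": 1},{"tx": 0,"ty": 0,"tz": 0.005,"wx": 0,"wy": 0,"wz": 0,"fingers": 1},{"tx": 0,"ty": 0,"tz": 0.003,"wx": 0,"wy": 0,"wz": 0,"fingers": 1},{"tx": 0,"ty": 0,"tz": 0,"wx": 0,"wy": 0,"wz": 0,"fingers": 1},{"tx": 0,"ty": 0,"tz": 0,"wx": 0,"wy": 0,"wz": 0,"fingers": 1}])

```text
time_s: 28.25
position: [0.629, 0.2505, 0.0123]
orientation: [3.139, -0.001, 1.571]
contact_force: [-2.7, -1.4, 8.2]
gripper_width: 0.0535
grasp_force: 64.8
```

Contact. Release, rise, move aside and check everything.

Request:
arm_command(commands=[{"tx": 0,"ty": 0,"tz": 0,"wx": 0,"wy": 0,"wz": 0,"fingers": -0.8},{"tx": 0,"ty": 0,"tz": 0,"wx": 0,"wy": 0,"wz": 0,"fingers": -0.8},{"tx": 0,"ty": 0,"tz": 0,"wx": 0,"wy": 0,"wz": 0,"fingers": -0.8},{"tx": 0,"ty": 0,"tz": -0.05,"wx": 0,"wy": 0,"wz": 0,"fingers": -0.8},{"tx": 0,"ty": 0,"tz": -0.12,"wx": 0,"wy": 0,"wz": 0,"fingers": -0.8},{"tx": 0,"ty": 0,"tz": -0.15,"wx": 0,"wy": 0,"wz": 0,"fingers": -0.8},{"tx": 0,"ty": 0,"tz": -0.15,"wx": 0,"wy": 0,"wz": 0,"fingers": -0.8},{"tx": 0,"ty": 0,"tz": -0.15,"wx": 0,"wy": 0,"wz": 0,"fingers": -0.8}])

```text
time_s: 29.05
position: [0.6281, 0.2501, 0.1992]
orientation: [3.141, -0.0, 1.571]
contact_force: [0.8, 0.1, 0.8]
gripper_width: 0.0768
grasp_force: 0.0
```

Request:
arm_command(commands=[{"tx": 0,"ty": -0.15,"tz": 0,"wx": 0,"wy": 0,"wz": 0,"fingers": -0.8},{"tx": 0,"ty": -0.15,"tz": 0,"wx": 0,"wy": 0,"wz": 0,"fingers": -0.8},{"tx": 0,"ty": -0.15,"tz": 0,"wx": 0,"wy": 0,"wz": 0,"fingers": -0.8},{"tx": 0,"ty": -0.15,"tz": 0,"wx": 0,"wy": 0,"wz": 0,"fingers": -0.8},{"tx": 0,"ty": -0.15,"tz": 0,"wx": 0,"wy": 0,"wz": 0,"fingers": -0.8},{"tx": 0,"ty": 0,"tz": 0,"wx": 0,"wy": 0,"wz": 0,"fingers": -0.8},{"tx": 0,"ty": 0,"tz": 0,"wx": 0,"wy": 0,"wz": 0,"fingers": -0.8}])

```text
time_s: 29.75
position: [0.403, 0.2504, 0.1978]
orientation: [3.139, -0.001, 1.572]
contact_force: [-0.3, -0.0, 0.4]
gripper_width: 0.0772
grasp_force: 0.0
```

```bash
python3 - <<'E'
from h import *
d=snap('side','s10'); im=d['pixels'][:,:,::-1]
t=np.linspace(0,6.28,80)
def mk(im0,ov):
    im=cv2.resize(im0,None,fx=4,fy=4,interpolation=cv2.INTER_CUBIC).copy()
    if ov:
      for (x,y),r,h in [((.6285,.248),.028,.028),((.6161,.1632),.03,.024),((.6051,.087),.018,.061),((.6056,-.152),.03,.036),((.6142,-.2345),.0265,.028)]:
        cv2.polylines(im,[np.round((proj(d,np.c_[x+r*np.cos(t),y+r*np.sin(t),0*t+h])+.5)*4).astype(int)],True,(0,0,255),1)
    return im
A=mk(im,1); B=A[135*4:225*4,310*4:395*4]; C=A[240*4:340*4,365*4:475*4]
C=cv2.resize(C,(int(C.shape[1]*360/C.shape[0]),360)); cv2.imwrite('pics/m10.png',np.hstack([B,C]))
E
```

```text
(no output)
```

View pics/m10.png

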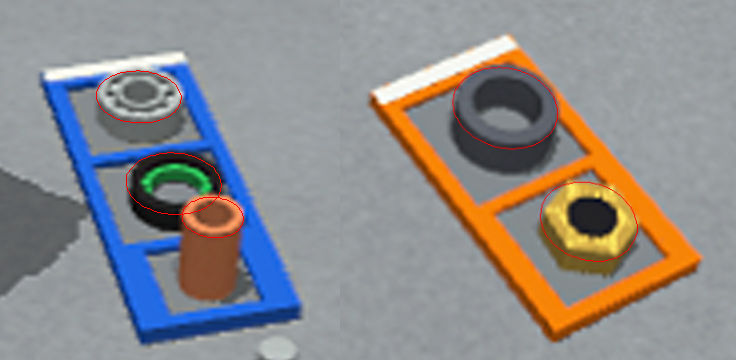

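All five parts lie flat on their recess floors, and their outlines match the modelled tops within about 1 px. Handing in.

```bash
python3 -c "
from rig import close_job; print(close_job())"
```

```text
the job is handed in; nothing more can be done
None
```

I made up both axle kits and handed the job in at about 30 s of robot time; the last camera check showed all five parts flat in their correct recesses and let go, but no verdict came back.

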